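# Set the stock tags to match the bins

### The job

The board carries four small open bins, each with its own hinged tag standing in front of it. With a fingertip, push over the tags that are wrong, so that exactly the bins with a jar standing in them have their tag leaning back towards the bin (disc face showing) and the empty bins have theirs leaning away from the bin towards the front edge of the board. Leave the tags that are already right as they are, and do not lift or shift the jars or anything else; nothing needs to be gripped.

Things in the scene. Friction and masses are not known exactly. Their poses are not given: they have to be found in the camera images.
- stock_board: flat plywood board lying fixed on the table, 185 mm deep (x) by 348 mm wide (y), 8 mm thick, carrying four stations side by side at a pitch of 85 mm along its y. Origin: middle of the underside, its +x points from the tags to the bins (roughly away from the robot), z up. It is turned by up to 0.2 rad about z.
- station_a: one of four alike stations fixed on the board, in any order left to right: dark wood base plate 175 x 80 mm; at the back an open wooden bin (62 mm square outside, 54 inside, rim 48 mm above this origin), at the front a tag between two steel cheeks (tops 65 mm above this origin). Origin under the plate, 8 mm above the table; +x points from tag to bin, z up. Hinge at x = -50 mm, bin's middle at x = +71 mm
- station_a_floor (a point): centre of the inner floor of station_a's bin. A jar stands within 10 mm of it if the bin is full, otherwise the bin is empty
- tag_a_hinge (a point): middle of the hinge pin of station_a's tag, 63 mm above the table; the pin runs along the station's y
- tag_a (a joint): lean of station_a's tag (5 mm white plate, 50 mm wide, top edge 60 mm from the pin; raised disc on its front face, raised bar on its back), rad from upright: +0.6 (stop) back towards the bin = full, -0.6 (stop) away from the bin = empty. At a stop the top edge is 34 mm behind or in front of the pin, 113 mm above the table. Free hinge, 40 g: once past upright it falls to the other stop
- station_b: one of four alike stations fixed on the board, in any order left to right: dark wood base plate 175 x 80 mm; at the back an open wooden bin (62 mm square outside, 54 inside, rim 48 mm above this origin), at the front a tag between two steel cheeks (tops 65 mm above this origin). Origin under the plate, 8 mm above the table; +x points from tag to bin, z up. Hinge at x = -50 mm, bin's middle at x = +71 mm
- station_b_floor (a point): centre of the inner floor of station_b's bin. A jar stands within 10 mm of it if the bin is full, otherwise the bin is empty
- tag_b_hinge (a point): middle of the hinge pin of station_b's tag, 63 mm above the table; the pin runs along the station's y
- tag_b (a joint): lean of station_b's tag (5 mm white plate, 50 mm wide, top edge 60 mm from the pin; raised disc on its front face, raised bar on its back), rad from upright: +0.6 (stop) back towards the bin = full, -0.6 (stop) away from the bin = empty. At a stop the top edge is 34 mm behind or in front of the pin, 113 mm above the table. Free hinge, 40 g: once past upright it falls to the other stop
- station_c: one of four alike stations fixed on the board, in any order left to right: dark wood base plate 175 x 80 mm; at the back an open wooden bin (62 mm square outside, 54 inside, rim 48 mm above this origin), at the front a tag between two steel cheeks (tops 65 mm above this origin). Origin under the plate, 8 mm above the table; +x points from tag to bin, z up. Hinge at x = -50 mm, bin's middle at x = +71 mm
- station_c_floor (a point): centre of the inner floor of station_c's bin. A jar stands within 10 mm of it if the bin is full, otherwise the bin is empty
- tag_c_hinge (a point): middle of the hinge pin of station_c's tag, 63 mm above the table; the pin runs along the station's y
- tag_c (a joint): lean of station_c's tag (5 mm white plate, 50 mm wide, top edge 60 mm from the pin; raised disc on its front face, raised bar on its back), rad from upright: +0.6 (stop) back towards the bin = full, -0.6 (stop) away from the bin = empty. At a stop the top edge is 34 mm behind or in front of the pin, 113 mm above the table. Free hinge, 40 g: once past upright it falls to the other stop
- station_d: one of four alike stations fixed on the board, in any order left to right: dark wood base plate 175 x 80 mm; at the back an open wooden bin (62 mm square outside, 54 inside, rim 48 mm above this origin), at the front a tag between two steel cheeks (tops 65 mm above this origin). Origin under the plate, 8 mm above the table; +x points from tag to bin, z up. Hinge at x = -50 mm, bin's middle at x = +71 mm
- station_d_floor (a point): centre of the inner floor of station_d's bin. A jar stands within 10 mm of it if the bin is full, otherwise the bin is empty
- tag_d_hinge (a point): middle of the hinge pin of station_d's tag, 63 mm above the table; the pin runs along the station's y
- tag_d (a joint): lean of station_d's tag (5 mm white plate, 50 mm wide, top edge 60 mm from the pin; raised disc on its front face, raised bar on its back), rad from upright: +0.6 (stop) back towards the bin = full, -0.6 (stop) away from the bin = empty. At a stop the top edge is 34 mm behind or in front of the pin, 113 mm above the table. Free hinge, 40 g: once past upright it falls to the other stop
- jar_1: spice jar with a yellow cap, 42 mm across, 96 mm tall, loose, standing in one of the bins (its top 114 mm above the table). Origin: centre of its underside
- jar_2: spice jar with a green cap, 46 mm across, 105 mm tall, loose, standing in another of the bins (its top 123 mm above the table). Origin: centre of its underside
- spare_jar: bystander: spice jar with a yellow cap, 42 mm across, 96 mm tall, standing on the table beside the left end of the board, in no bin. Origin: centre of its underside
- cheese_block: bystander: block of cheese, 101 x 69 mm, 98 mm tall, standing on the table to the right of the board. Origin: centre of its underside
- cheese_big: bystander: long block of cheese, 91 x 211 mm, 67 mm tall, lying on the table further right. Origin: centre of its underside
- tape_roll: bystander: roll of tape lying flat, 96 mm across, 25 mm tall, on the table to the left in front of the board. Origin: centre of its underside
Mind the look-alikes: they are no part of the job. Leave any red look-alike of the jar_1 alone.

How it is judged:
At the end, for the whole second after the job is handed in: Both bins with a jar have their tag leaning back towards the bin, both empty bins have theirs leaning away from it, each at least 0.5 rad from upright and at rest; the two jars stand upright in their bins, within 15 mm of the floor's centre (value of joint each of tag_a, tag_b above 0.5 rad and velocity of joint tag_a between -0.1 and 0.1 rad/s and velocity of joint tag_b between -0.1 and 0.1 rad/s and value of joint each of tag_c, tag_d below -0.5 rad and velocity of joint tag_c between -0.1 and 0.1 rad/s and velocity of joint tag_d between -0.1 and 0.1 rad/s and distance between jar_1 and station_a_floor below 0.015 m and angle between each of jar_1, jar_2's own z axis and vertical below 0.15 rad and distance between jar_2 and station_b_floor below 0.015 m); the robot touches nothing.
It fails at once if a jar in a bin is lifted or moved by more than 20 mm (distance of any of jar_1, jar_2 from where it was at the start of the episode above 0.02 m).
It fails at once if a tag that was already right is pushed past 0.3 rad towards upright (value of joint tag_b below 0.3 rad or value of joint tag_d above -0.3 rad).
It fails at once if the spare jar, the cheese blocks or the tape roll are moved by more than 20 mm (distance of any of spare_jar, cheese_block, cheese_big, tape_roll from where it was at the start of the episode above 0.02 m).
It also fails if it takes over 38 s, if anything falls off the work surface, if the arm or the gripper's body presses on something with over 40 N, if the wrist force passes 120 N, or if a joint passes its speed limit or range.

### The arm

A 6-joint arm with a two-finger parallel gripper is mounted at the origin on a cart in front of the work surface, level with it; the furniture and walls round the work are solid. World frame = base frame: x ahead of the robot, y to its left, z up, the work surface at z = 0. Lengths are in m, angles in rad, forces in N, time in s.
With the tool pointing down it reaches from about 0.225 to 0.875 m from the base axis. Payload 3.4 kg.
Tool frame: the origin (TCP) lies between the finger pads; the fingertips stand 8 mm ahead of it and the grasp point (between the pads) lies 11 mm behind it; z points along the fingers, y is the line along which they close (so a half turn about z gives the same grasp; the last joint's range is limited). The gripper opens to 85 mm and grips with 20 to 120 N. Pads are 22 mm wide; open, the fingers measure 114 mm over their backs; the gripper's body (76 mm by 85 mm) begins 54 mm behind the grasp point. The pads swing forward as they close: fully open they stand 13 mm farther back than shut.
Start: joints at [-1.417, 0.276, 1.505, -0, 1.361, -0.121], TCP at [0.156, -0.553, 0.239] pointing down, gripper open.
Joint ranges: [-2.89, 2.89], [-0.75, 2.08], [0.22, 2.7], [-1.18, 4.32], [0.11, 2.71], [-2.7, 2.7]. Speed limits (rad/s): [2.57, 2.57, 3.14, 3.14, 3.14, 3.14].

### API

Orientations are given as a unit quaternion [w, x, y, z].
In Python, from rig import manip gives the robot as it stands.
- The arm moves only by the tool move_arm, never from a script. Its argument "deltas" is a list that holds one entry, the list of rows, each a list of 5 numbers: the shift along the tool's x, y, z normalised to -1 to 1, where 1 is 80 cm, then the turn about the tool's z normalised to -1 to 1, where 1 is 120 degrees, then the closure, from -1 (fully open) to 1 (shut). In form: [[[tx, ty, tz, twist, grip], ...]]. A call has 1 to 12 rows; each row is the pose to reach, as a shift and turn from the pose commanded when the call began, along the tool's axes at that moment; what a row does not reach only later rows make up. A row lasts 1/10 s, in which the tool goes at most 50 mm and 8.59 degrees, less where a joint would pass 70% of its speed; a pose out of reach is approached as far as the arm can. A call with a number of a shift or a turn outside -1 to 1 is refused whole. A call with a gripper value outside its range is refused whole. The fingers move at their own pace and stop on an object; "squeeze" is the grip in N (left out, the last holds). Time passes only in rows, so rows that repeat a pose let the fingers close. It gives the time, the measured TCP pose, the force, the opening and the grip force at its end, in the units of the state.
- manip.get_state(): the state, without advancing time (a new reading comes with each control period).
- manip.get_image(name): name is "scene" or "side" or "wrist"; returns the picture (384x512x3 uint8, red, green, blue); there is no depth.
- manip.camera_params(name): a dict with "fx", "fy", "cx", "cy" (pixels), "R" (3x3) and "t" (3): a world point X has camera coordinates R X + t; the wrist camera has in their place "tool_from_camera" (4x4, takes a point from camera to tool coordinates, whose origin is the TCP and whose axes are the flange's). Camera axes: x right, y down, z forward; pixel columns grow to the right and rows downward; lengths in m; the calibration is good to about 2 mm. A picture is of the moment at which its call begins: read the wrist's pose just before it. camera_params takes no time and is no camera call.
- manip.sign_off(): hands the job in; it is judged then, once.
The state is a dict: "clock": time; "qpos": joint angles; "qd": joint speeds; "effort": joint torques, N m; "position": TCP position; "ee_rot": TCP orientation; "contact_force": force on the tool from outside, world axes, zero at the start; "moment": the same for the moment, N m; "width": finger opening in m; "gripper_force": force on a finger pad.
Only numpy, scipy, OpenCV 4.12 (cv2) and the standard library are available. Lean on these libraries where they do the work, as an engineer would, in place of code of your own. Each camera call takes 0.05 s, during which the arm holds its last target. There are 200 camera calls.

## Working session

There is one attempt and no reset: what is moved stays moved. The work goes in short steps, Python scripts to look and compute and a tool call to move; the robot and the scene stay as the last step left them, time stands still between calls to the robot, and variables do not carry over. Pictures are saved under pics/ and viewed, at most 10 in all, crops included, and the job is handed in when it is done.

Besides the shell and the picture viewer there is one more tool, called after ">>>" in YAML: its name, and indented under it one key for each argument. move_arm: Moves the arm, as the interface text tells. Scaled input: -1 to 1 covers 80 cm each way for a shift and 120 degrees each way for a turn. Its arguments: {"type":"object","properties":{"deltas":{"type":"array","items":{"type":"array","items":{"type":"array","items":{"type":"number","minimum":-1,"maximum":1}}}},"squeeze":{"type":"number"}},"required":["deltas"]}

```bash
mkdir -p pics
python3 - <<'E'
from rig import manip
import cv2,numpy as np
for n in("scene","side"):
    cv2.imwrite(f"pics/{n}0.png",manip.get_image(n)[:,:,::-1])
    p=manip.camera_params(n);np.savez(n,**p);print(n,p)
s=manip.get_state();print(s)
E
```

```text
scene {'fx': 357.0519021828253, 'fy': 357.0519021828253, 'cx': 255.7690631905982, 'cy': 193.44814135498268, 'R': array([[-0.76739384, -0.64109585,  0.01013922],
       [-0.42550321,  0.49737193, -0.75602128],
       [ 0.47963914, -0.58448035, -0.6544685 ]]), 't': array([0.41199326, 0.29725507, 0.92140166])}
side {'fx': 347.8662765572488, 'fy': 347.8662765572488, 'cx': 252.65298380032732, 'cy': 191.71501999929612, 'R': array([[ 0.99965175,  0.02407934, -0.01079613],
       [ 0.00401846, -0.54324927, -0.83956184],
       [-0.02608108,  0.83922608, -0.54315685]]), 't': array([-0.53861762,  0.0607922 ,  1.15550611])}
{'clock': 0.1, 'qpos': array([-1.41700925e+00,  2.76498642e-01,  1.50604350e+00, -8.64047202e-06,
        1.36069350e+00, -1.20986599e-01]), 'qd': array([-0.00059124,  0.00078493, -0.00282584,  0.00119151, -0.00167432,
       -0.00022881]), 'effort': array([ 9.34191157e-04, -4.17699766e+01, -2.46404171e+01, -2.51892234e-04,
        5.75427388e-03, -1.68901416e-06]), 'position': array([ 0.15593993, -0.55295509,  0.23853035]), 'ee_rot': array([-8.21315186e-04,  9.90576805e-01,  1.36955898e-01, -1.76960332e-05]), 'contact_force': array([ 0.71243643, -0.11740575, -0.26116866]), 'moment': array([ 0.01440733, -0.01546376,  0.00501222]), 'gripper_force': 0.0, 'width': 0.08537913513355508}
```

View pics/scene0.png

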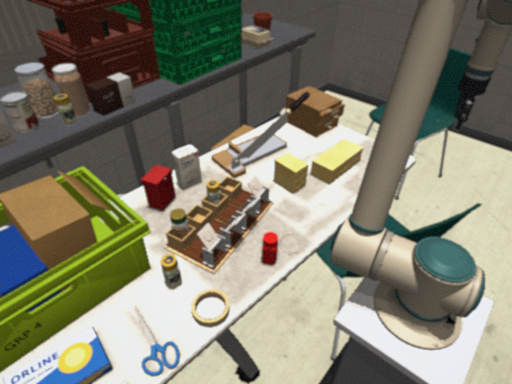

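View pics/side0.png

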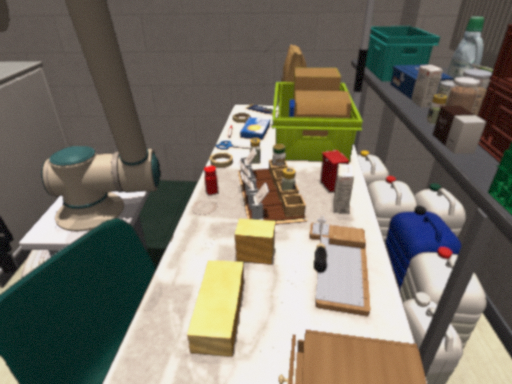

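The scene shows the board around (220,225), with the green-capped jar at (178,218) and the yellow-capped one at (213,190). A red jar stands in front at (270,247). I'll enlarge the board area.

Run:
```python
import cv2
a=cv2.imread("pics/scene0.png")[165:285,150:290];cv2.imwrite("pics/scene_c.png",cv2.resize(a,None,fx=5,fy=5,interpolation=cv2.INTER_CUBIC)[:, :])
a=cv2.imread("pics/side0.png")[130:230,195:325];cv2.imwrite("pics/side_c.png",cv2.resize(a,None,fx=6,fy=6,interpolation=cv2.INTER_CUBIC))
```

```text
(no output)
```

View pics/scene_c.png

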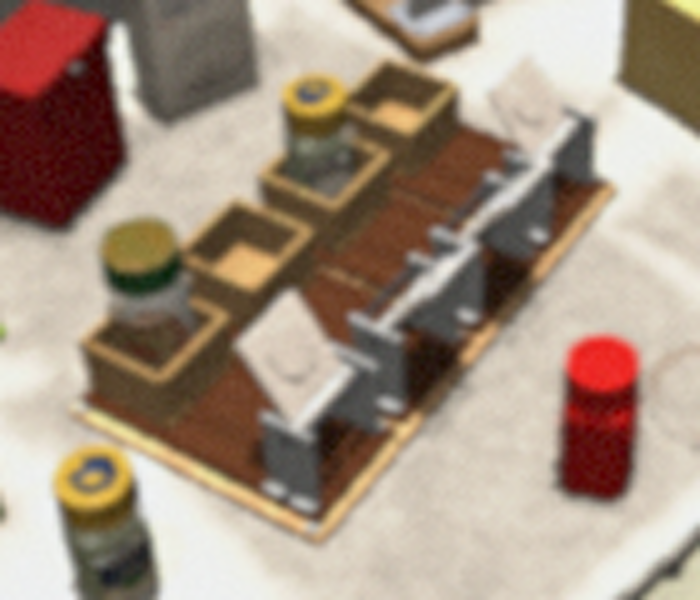

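View pics/side_c.png

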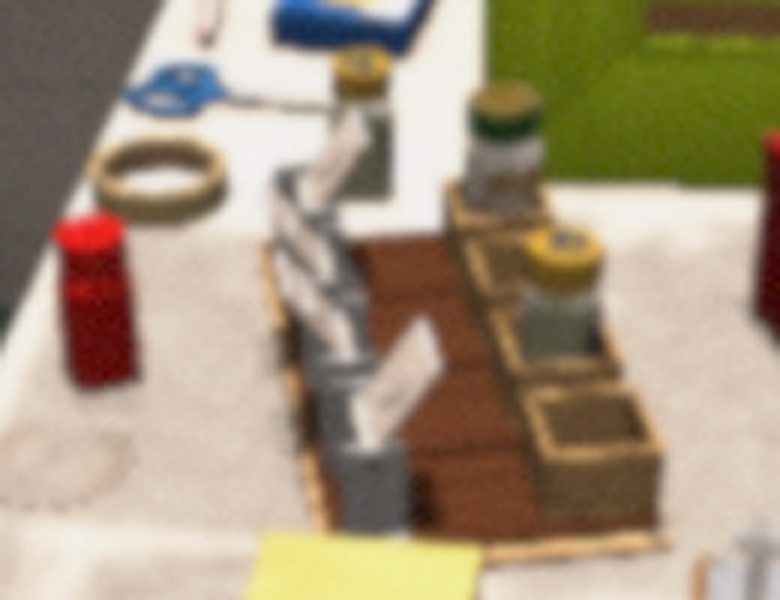

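Both views agree. From left to right the stations are:
1. Green jar, tag back: right.
2. Empty, tag forward: right.
3. Yellow jar, tag forward: wrong, so push it back.
4. Empty, tag back: wrong, so push it forward.

Next I'll measure the poses.

```bash
cat > h.py <<'E'
import numpy as np
def ray(p,uv):
    R,t=p["R"],p["t"]; d=R.T@[(uv[0]-p["cx"])/p["fx"],(uv[1]-p["cy"])/p["fy"],1]
    return -R.T@t,d/np.linalg.norm(d)
def plane(p,uv,z):
    c,d=ray(p,uv); return c+d*(z-c[2])/d[2]
def tri(r):
    A=sum(np.eye(3)-np.outer(d,d) for c,d in r);b=sum((np.eye(3)-np.outer(d,d))@c for c,d in r)
    return np.linalg.solve(A,b)
def proj(p,X):
    c=p["R"]@X+p["t"]; return np.array([p["fx"]*c[0]/c[2]+p["cx"],p["fy"]*c[1]/c[2]+p["cy"]])
E
python3 - <<'E'
from h import *
np.set_printoptions(precision=4,suppress=True)
S,D=[dict(np.load(n+".npz")) for n in("scene","side")]
s=lambda x,y:(150+(x+.5)/5-.5,165+(y+.5)/5-.5); d=lambda x,y:(195+(x+.5)/6-.5,130+(y+.5)/6-.5)
FL,FR,BL=[plane(S,s(*q),.008) for q in((318,540),(614,187),(74,408))]
BR2=plane(D,d(668,545),.008)
print(FL,FR,BL,BR2,np.linalg.norm(FL-FR),np.linalg.norm(FL-BL))
for n,a,b in(("yellow cap",(318,88),(568,245)),("green cap",(143,240),(506,102)),("tag4 topL",(490,93),(428,318)),("tag4 R",(527,58),(443,372)),
  ("bin4 back right",(457,90),(662,450)),("bin4 front right",(412,140),(560,465)),("spare",(95,472),(362,62)),("red",(603,360),(92,232))):
    print(n,tri([ray(S,s(*a)),ray(D,d(*b))]))
v=FR-FL
y=(FL-FR)/np.linalg.norm(FL-FR); yaw=np.arctan2(-y[0],y[1]);x=np.array([y[1],-y[0],0]);c=(FL+FR)/2+x*.0925;print("yaw",yaw,"c",c)
for k in range(4):
    h=c+x*(-.05)+y*(.1275-.085*k); print(k+1,"hinge",h)
for nm,q in(("BR",c+x*.0925-y*.174),):print(nm,q,proj(D,q),d(668,545))
E
```

```text
[0.4731 0.2607 0.008 ] [ 0.527  -0.0762  0.008 ] [0.6512 0.2867 0.008 ] [ 0.7062 -0.0597  0.008 ] 0.3412510481154921 0.1800309622725022
yellow cap [0.6573 0.067  0.1145]
green cap [0.63   0.2328 0.1206]
tag4 topL [ 0.5787 -0.0042  0.1098]
tag4 R [ 0.5861 -0.0501  0.1065]
bin4 back right [ 0.678  -0.0551  0.0475]
bin4 front right [ 0.6524 -0.0103  0.0233]
spare [0.5401 0.3467 0.0953]
red [0.3899 0.1166 0.0943]
yaw 0.15872873579933308 c [0.5914 0.1069 0.008 ]
1 hinge [0.5218 0.2249 0.008 ]
2 hinge [0.5353 0.141  0.008 ]
3 hinge [0.5487 0.057  0.008 ]
4 hinge [ 0.5621 -0.0269  0.008 ]
BR [ 0.7102 -0.0503  0.008 ] [306.8985 218.5943] (305.9166666666667, 220.41666666666669)
```

>>> move_arm:
  deltas:
    - [[0.55,-0.6,-0.075,0.055,1],[0.55,-0.6,-0.075,0.055,1],[0.55,-0.6,-0.075,0.055,1],[0.55,-0.6,-0.075,0.055,1],[0.55,-0.6,-0.075,0.055,1],[0.55,-0.6,-0.075,0.055,1],[0.55,-0.6,-0.075,0.055,1],[0.55,-0.6,-0.075,0.055,1],[0.55,-0.6,-0.075,0.055,1],[0.55,-0.6,-0.075,0.055,1],[0.55,-0.6,-0.075,0.055,1],[0.55,-0.6,-0.075,0.055,1]]

```text
clock: 1.3
position: [0.4253, -0.0179, 0.2945]
ee_rot: [0.0, 0.997, 0.08, 0.0]
contact_force: [0.9, -0.4, -0.0]
width: 0.0001
gripper_force: 0.0
```

>>> move_arm:
  deltas:
    - [[0,0,0,0,1],[0,0,0,0,1],[0,0,0,0,1]]

```text
clock: 1.6
position: [0.4244, -0.0208, 0.2939]
ee_rot: [0.0, 0.997, 0.079, -0.001]
contact_force: [-0.0, -0.6, 0.2]
width: -0.0001
gripper_force: 0.0
```

Run:
```python
from rig import manip
import cv2,numpy as np
s=manip.get_state();im=manip.get_image("wrist");p=manip.camera_params("wrist");print(p,s["position"],s["ee_rot"])
np.savez("w1",img=im,pos=s["position"],q=s["ee_rot"],**p)
cv2.imwrite("pics/w1.png",im[:,:,::-1])
```

```text
{'fx': 334.0554230378788, 'fy': 334.0554230378788, 'cx': 252.5060066463265, 'cy': 196.0917758096863, 'tool_from_camera': array([[-1.13358448e-03, -9.50969078e-01, -3.09283895e-01,
         7.94293712e-02],
       [ 9.99999274e-01, -1.20454580e-03,  3.84829326e-05,
         5.52510836e-05],
       [-4.09142695e-04, -3.09283627e-01,  9.50969753e-01,
        -1.34895797e-01],
       [ 0.00000000e+00,  0.00000000e+00,  0.00000000e+00,
         1.00000000e+00]])} [ 0.42438962 -0.0207949   0.29387881] [ 2.92418272e-04  9.96842834e-01  7.93959031e-02 -7.55026722e-04]
```

View pics/w1.png

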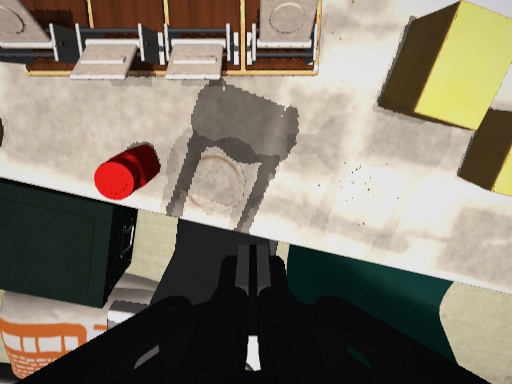

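The wrist view shows tags 1 (25,20) and 4 (285,20) with the disc face up. Tags 2 (103,60) and 3 (195,57) lean forward with the bar up. The board's front edge runs along row ~73, with its front-right corner at (318,75).

```bash
cat >> h.py <<'E'
def wrist(f):
    from scipy.spatial.transform import Rotation as Ro
    w=dict(np.load(f)); q=w["q"]; T=np.eye(4);T[:3,:3]=Ro.from_quat([q[1],q[2],q[3],q[0]]).as_matrix();T[:3,3]=w["pos"]
    M=np.linalg.inv(T@w["tool_from_camera"]); return dict(fx=w["fx"],fy=w["fy"],cx=w["cx"],cy=w["cy"],R=M[:3,:3],t=M[:3,3])
E
python3 - <<'E'
from h import *
np.set_printoptions(precision=4,suppress=True)
W=wrist("w1.npz");S,D=[dict(np.load(n+".npz")) for n in("scene","side")]
a,b=plane(W,(318,75),.008),plane(W,(27,73),.008);print(a,b,np.linalg.norm(a-b),"yaw",np.arctan2(-(b-a)[0],(b-a)[1]))
for n,u,z in(("t3 fl",(167,79),.113),("t3 fr",(221,79),.113),("t4 pin l",(258,40),.063),("t4 pin r",(308,40),.063),("t2 fl",(71,78),.113),("t2 fr",(125,79),.113)):print(n,plane(W,u,z))
s=lambda x,y:(150+(x+.5)/5-.5,165+(y+.5)/5-.5); d=lambda x,y:(195+(x+.5)/6-.5,130+(y+.5)/6-.5)
print("red",tri([ray(S,s(603,360)),ray(W,(115,180))]),"corner",tri([ray(S,s(614,187)),ray(W,(318,75))]))
# tag3 front edge height: W and side
print("t3fr",tri([ray(W,(221,79)),ray(D,d(328,352))]),"t3fl",tri([ray(W,(167,79)),ray(D,d(282,255))]))
E
```

```text
[ 0.5285 -0.0831  0.008 ] [0.4766 0.2571 0.008 ] 0.3440791212101258 yaw 0.15139332683608522
t3 fl [0.4977 0.0679 0.113 ]
t3 fr [0.5052 0.0203 0.113 ]
t4 pin l [ 0.5479 -0.0069  0.063 ]
t4 pin r [ 0.5557 -0.0563  0.063 ]
t2 fl [0.4851 0.1524 0.113 ]
t2 fr [0.4918 0.1049 0.113 ]
red [0.3896 0.1172 0.0947] corner [ 0.5301 -0.0832  0.0014]
t3fr [0.5168 0.0246 0.0718] t3fl [0.4997 0.0696 0.1065]
```

>>> move_arm:
  deltas:
    - [[0.052,-0.066,0,0,1],[0.052,-0.066,0,0,1],[0.052,-0.066,0.06,0,1],[0.052,-0.066,0.12,0,1],[0.052,-0.066,0.18,0,1],[0.052,-0.066,0.22,0,1],[0.052,-0.066,0.239,0,1],[0.052,-0.066,0.239,0,1],[0.052,-0.066,0.239,0,1]]

```text
clock: 2.55
position: [0.4581, 0.0373, 0.1035]
ee_rot: [0.0, 0.997, 0.078, 0.0]
contact_force: [0.4, 0.5, -1.1]
width: -0.0002
gripper_force: 0.0
```

>>> move_arm:
  deltas:
    - [[0.025,0,0,0,1],[0.04,0,0,0,1],[0.05,0,0,0,1],[0.06,0,0,0,1],[0.07,0,0,0,1],[0.08,0,0,0,1],[0.09,0,0,0,1],[0.1,0,0,0,1],[0.106,0,0,0,1],[0.106,0,0,0,1],[0.106,0,0,0,1]]

```text
clock: 3.65
position: [0.5412, 0.0522, 0.103]
ee_rot: [0.0, 0.997, 0.08, -0.0]
contact_force: [0.4, 0.1, -0.7]
width: -0.0
gripper_force: 0.0
```

>>> move_arm:
  deltas:
    - [[-0.015,0,0,0,1],[-0.015,0,-0.06,0,1],[-0.015,0,-0.12,0,1],[0,0,-0.12,0,1],[0.045,0.052,-0.12,0,1],[0.0895,0.104,-0.12,0,1],[0.0895,0.104,-0.12,0,1],[0.0895,0.104,-0.12,0,1],[0.0895,0.104,-0.12,0,1]]

```text
clock: 4.55
position: [0.6235, -0.0179, 0.1983]
ee_rot: [-0.001, 0.997, 0.08, -0.002]
contact_force: [-0.1, -0.9, -0.7]
width: 0.0002
gripper_force: 0.0
```

Run:
```python
from rig import manip
import cv2,numpy as np
c=lambda n,y0,y1,x0,x1,z:cv2.resize(manip.get_image(n)[y0:y1,x0:x1,::-1],(400,400))
cv2.imwrite("pics/chk1.png",np.hstack([c("scene",165,285,150,290,4),c("side",130,230,195,325,4)]))
```

```text
(no output)
```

View pics/chk1.png

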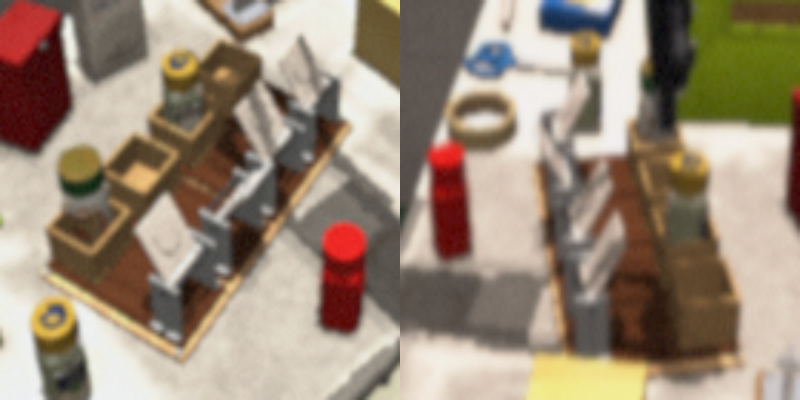

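Tag 3 now leans back, and the gripper is behind tag 4. Next I'll lower it and pull tag 4 forward.

>>> move_arm:
  deltas:
    - [[0,0,0.05,0,1],[0,0,0.1,0,1],[0,0,0.119,0,1],[0,0,0.119,0,1],[-0.02,0,0.119,0,1],[-0.032,0,0.119,0,1],[-0.044,0,0.119,0,1],[-0.056,0,0.119,0,1],[-0.068,0,0.119,0,1],[-0.08,0,0.119,0,1],[-0.092,0,0.119,0,1],[-0.1,0,0.119,0,1]]

```text
clock: 5.85
position: [0.5452, -0.0314, 0.1039]
ee_rot: [-0.0, 0.997, 0.08, -0.0]
contact_force: [-0.2, -0.8, -1.0]
width: 0.0001
gripper_force: 0.0
```

>>> move_arm:
  deltas:
    - [[0,0,0,0,1],[0.015,0,0,0,1],[0.015,0,-0.06,0,1],[0.015,0,-0.12,0,1],[0.015,0,-0.18,0,1],[0.0,0.1,-0.2,0,1],[-0.1,0.15,-0.2,0,1],[-0.1,0.2,-0.2,0,1],[-0.1,0.25,-0.2,0,1],[-0.1,0.25,-0.2,0,1],[-0.1,0.25,-0.2,0,1]]

```text
clock: 6.95
position: [0.5003, -0.246, 0.264]
ee_rot: [0.001, 0.997, 0.077, 0.001]
contact_force: [0.6, 0.7, -0.6]
width: -0.0003
gripper_force: 0.0
```

Run:
```python
from rig import manip
import cv2,numpy as np
c=lambda n,y0,y1,x0,x1,z:cv2.resize(manip.get_image(n)[y0:y1,x0:x1,::-1],(400,400))
cv2.imwrite("pics/chk2.png",np.hstack([c("scene",165,285,150,290,4),c("side",130,230,195,325,4)]))
```

```text
(no output)
```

View pics/chk2.png

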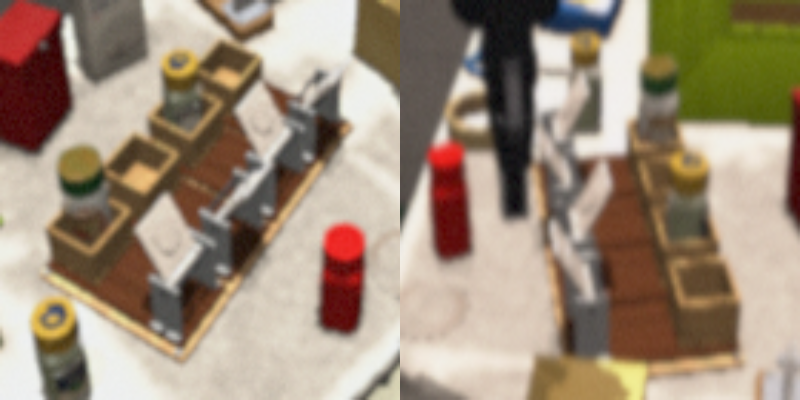

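All four tags are now right: 1 and 3 lean back, 2 and 4 lean forward. The jars haven't moved and the arm is clear.

```bash
python3 -c "
from rig import manip
print(manip.sign_off())"
```

```text
the job is handed in; nothing more can be done
None
```

I pushed over the two wrong tags: the yellow jar's tag now leans back towards its bin, and the rightmost empty bin's tag leans forward. The last pictures showed all four tags right and the jars unmoved, and I handed the job in at about 7 s; no verdict came back.

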